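# Fit the clean filter to the fume extractor

## Task

Fit the clean filter (white, green cap) onto the blue fume extractor: first slide the red-knobbed latch fully open, then set the filter gently down (never dropping it) over the two pegs until its flange lies fully flush, the orange stripes on the same side, and lastly slide the latch fully shut over the flange and let go. Leave the sooty filter and everything else on the bench where they are.

Things in the scene. Friction and masses are not known exactly. Their poses are not given: they have to be found in the camera images.
- extractor: Fixed blue fume extractor base, box 200 (own x) x 270 (own y) x 70 mm high; origin on the table right below the middle between its two pegs, z up. The box spans own y -105 to +165 mm. Orange stripe on top at the thick-peg (-y) end, latch at the +y end. Turned up to 0.25 rad from the world axes.
- seat (a point): Point on the extractor's top face (70 mm above the table) midway between the pegs: where the filter's underside centre must come. Axes as extractor.
- thick_peg (a point): Tip of the extractor's thick steel peg (18 mm dia), at own (0, -62 mm) of the extractor. Both pegs are 24 mm tall: straight for 10 mm, then tapering to 6 mm dia.
- thin_peg (a point): Tip of the extractor's thin steel peg (12 mm dia), at own (0, +62 mm) of the extractor.
- latch (a joint): Sliding latch on the extractor, in m: 0 = fully shut (steel bolt, 24 mm wide, reaches 14 mm over the end of a seated filter's flange, 3 mm above it), 0.036 = fully open (22 mm clear of the flange). Opens along the extractor's own +y; stays where left; about 2 N moves it. Starts within 6 mm of shut; a filter cannot be seated then.
- latch_knob (a point): Centre of the top of the latch's square red knob, 133 mm above the table; knob 16 x 16 mm (sides along the extractor's axes), 46 mm tall above the bolt. At joint value q it is at own (0, 115 mm + q) of the extractor. Grey guide cheeks, 18 mm high above the extractor's top, flank the bolt.
- clean_filter: Clean filter, loose, 0.3 to 0.5 kg: white pleated round body 84 mm dia, green cap 88 mm dia (top 69 mm above origin), on an aluminium flange 100 (own x) x 170 (own y) x 8 mm; origin at the flange's underside centre, z up. Fits only one way: own x and y along the extractor's. Stands upright, turned up to 0.6 rad from the world axes.
- grip_bar (a point): Centre of the top of the clean filter's black grip bar, 103 mm above the filter's origin: bar 14 mm thick (own x), 60 mm long (own y), 34 mm tall on the cap.
- key_hole (a point): Centre, at the flange's underside, of the clean filter's large through hole (21 mm dia, for the thick peg), at own (0, -62 mm); an orange stripe on the flange marks this end. The small hole (15 mm dia, for the thin peg) is at own (0, +62 mm).
- spent_filter: The sooty filter cartridge: same shape and size as the clean one, with a black body and a grey cap; to be left alone.
- coupon: Bystander: round steel plate, 110 mm dia, 10 mm thick, lying flat; origin at its underside centre.
- chip_hammer: Bystander: small hammer lying on the table.
- brush: Bystander: brush lying on the table.
- spanner: Bystander: spanner lying on the table.
- spatter_can: Bystander: yellow-banded can, 66 mm dia, 150 mm tall, standing.
- magnet: Bystander: red L-shaped holding magnet, 90 x 20 x 60 mm, standing.
Not all that is in view belongs to the job. What is shaped like the clean_filter but brown is not meant.

How it is judged:
By the outcome, as a careful person would: the job done as asked, in the order asked, and still so for the second after the job is handed in, with the robot touching nothing.
It also fails if it takes over 67 s, if anything falls off the work surface, if the arm or the gripper's body presses on something with over 40 N, if the wrist force passes 120 N, or if a joint passes its speed limit or range.

## Robot

A 6-joint arm with a two-finger parallel gripper is mounted at the origin on the work surface. World frame = base frame: x ahead of the robot, y to its left, z up, the work surface at z = 0. Lengths are in mm, angles in rad, forces in N, time in s.
With the tool pointing down it reaches from about 400 to 825 mm from the base axis. Payload 7 kg.
Tool frame: the origin (TCP) lies at the very end of the fingers, on their centre line; the grasp point (between the pads) lies 19 mm behind it; z points along the fingers, y is the line along which they close (so a half turn about z gives the same grasp; the last joint's range is limited). The gripper opens to 88 mm and grips with 3 to 60 N. Pads are 19 mm wide; open, the fingers measure 130 mm over their backs; the gripper's body (78 mm by 193 mm) begins 47 mm behind the grasp point.
Start: joints at [1.538, 0.359, 0.012, 0, -1.224, -0.288], TCP at [212.853, 640.538, 226.561] pointing down, gripper open.
Joint ranges: [-3.07, 3.07], [-1.43, 2.12], [-1.02, 1.25], [-3.03, 1.67], [-3.05, -0], [-3.03, 3.03]. Speed limits (rad/s): [2.39, 2.39, 3.01, 3.14, 3.14, 3.14].

## Interface

Orientations are given as a unit quaternion [x, y, z, w].
In Python, from plant import bot gives the robot as it stands. Calls block until the motion is done:
- bot.move_ptp(position, orientation): joint-space move of the TCP to a pose.
- bot.line_to(position, velocity=150, ori=None): straight line of the TCP; ori=None keeps the orientation; velocity is the mean speed in mm/s.
- bot.move_joints(angles): joint-space move.
- bot.move_gripper(opening, force=None): finger opening in mm; force is the grip in N (None keeps the last); returns when the fingers have stopped.
- bot.pause(seconds).
- bot.solve_ik(position, orientation): joint angles nearest the present ones, or None.
- bot.read_state(): the state.
- bot.camera(name): name is "side" or "top" or "wrist"; returns the picture (384x512x3 uint8, red, green, blue); there is no depth.
- bot.get_calibration(name): a dict with "fx", "fy", "cx", "cy" (pixels), "view" (4x4, takes a point from world to camera coordinates); the wrist camera has in their place "T_tool_cam" (4x4, takes a point from camera to tool coordinates, whose origin is the TCP and whose axes are the flange's). Camera axes: x right, y up, looking along -z (the intrinsics and any distortion apply to the point x, -y, -z); pixel columns grow to the right and rows downward; lengths in mm; the calibration is good to about 2 mm. A picture is of the moment at which its call begins: read the wrist's pose just before it. get_calibration takes no time and is no camera call.
A pose or a line that the arm cannot do raises bot.Unreachable and nothing moves.
- bot.close_job(): hands the job in; it is judged then, once.
The state is a dict: "t": time; "joint_pos": joint angles; "qvel": joint speeds; "tau": joint torques, N m; "tcp_pos": TCP position; "eef_rot": TCP orientation; "contact_force": force on the tool from outside, world axes, zero at the start; "moment": the same for the moment, N m; "width": finger opening in mm; "finger_force": force on a finger pad.
Only numpy, scipy, OpenCV 4.12 (cv2) and the standard library are available. Lean on these libraries where they do the work, as an engineer would, in place of code of your own. Each camera call takes 0.05 s, during which the arm holds its last target. There are 200 camera calls.

## Working session

There is one attempt and no reset: what is moved stays moved. The work goes in short steps, each a Python script; the robot and the scene stay as the last script left them, time stands still between calls to the robot, and variables do not carry over. Pictures are saved under pics/ and viewed, at most 10 in all, crops included, and the job is handed in when it is done.

```bash
ls; mkdir -p pics
python3 - <<'E'
from plant import bot
import cv2,numpy as np
for n in ("top","side"):
    cv2.imwrite(f"pics/{n}0.png",bot.camera(n)[:,:,::-1]); c=bot.get_calibration(n); print(n,{k:np.round(v,3).tolist() for k,v in c.items()})
print(bot.get_calibration("wrist")); s=bot.read_state(); print(s)
E
```

```text
pics
top {'fx': 466.701, 'fy': 466.701, 'cx': 252.173, 'cy': 189.031, 'view': [[0.024, -1.0, -0.002, -45.863], [0.991, 0.023, 0.131, -504.583], [-0.131, -0.005, 0.991, -1878.592], [0.0, 0.0, 0.0, 1.0]]}
side {'fx': 392.367, 'fy': 392.367, 'cx': 253.192, 'cy': 190.601, 'view': [[0.857, -0.515, -0.025, -448.017], [0.312, 0.48, 0.82, -209.844], [-0.41, -0.711, 0.571, -1152.593], [0.0, 0.0, 0.0, 1.0]]}
{'fx': 324.42630521365845, 'fy': 324.42630521365845, 'cx': 255.64793094052743, 'cy': 197.37743926792396, 'T_tool_cam': array([[-1.18927886e-03,  9.55854966e-01,  2.93836467e-01,
         8.08479130e+01],
       [ 9.99999221e-01,  1.02555326e-03,  7.11272358e-04,
        -3.34991858e-01],
       [ 3.78528270e-04,  2.93837084e-01, -9.55855441e-01,
        -1.58239330e+02],
       [ 0.00000000e+00,  0.00000000e+00,  0.00000000e+00,
         1.00000000e+00]])}
{'t': 0.1, 'joint_pos': array([ 1.53811510e+00,  3.59309045e-01,  1.11496942e-02, -2.78316466e-04,
       -1.22409452e+00, -2.88077553e-01]), 'qvel': array([-6.46403903e-04, -6.75974822e-04,  1.21775821e-03,  2.85461832e-04,
        6.27399319e-04, -3.82032114e-05]), 'tau': array([-1.18322569e-03, -5.84160841e+01,  2.93751955e+01,  7.01562926e+00,
        1.01806229e-02, -5.27700149e-05]), 'tcp_pos': array([212.73165527, 640.14566479, 225.7254989 ]), 'eef_rot': array([ 9.87158930e-01, -1.59739468e-01, -3.69679070e-05,  7.39502884e-04]), 'contact_force': array([0.4917272 , 0.48925415, 0.30892518]), 'moment': array([ 0.02119021, -0.03107702, -0.00737267]), 'finger_force': 0.0, 'width': 87.65884985862624}
```

View pics/top0.png

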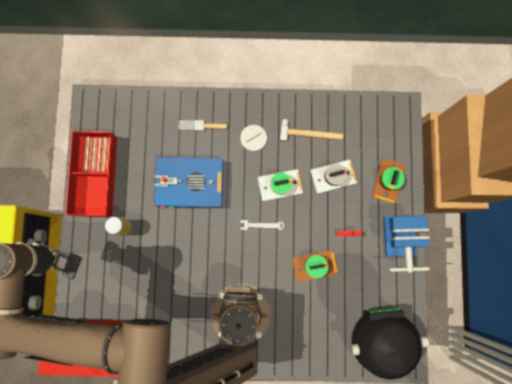

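View pics/side0.png

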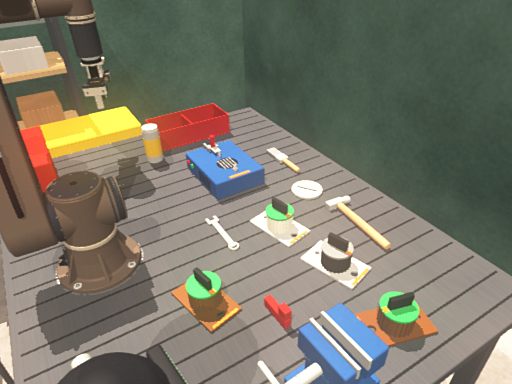

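The top view shows the extractor near (190,182), with its latch to the left at (165,181) and its stripe on the right. The clean filter is at (281,184) with its stripe at the right end. The spent filter is at (335,175). Next I'll get coarse poses from these pixels and take close-up wrist views.

```bash
cat > h.py <<'E'
from plant import bot
import cv2,numpy as np
from scipy.spatial.transform import Rotation as R
def down(yaw): # tool z down, tool x along yaw
    c,s=np.cos(yaw),np.sin(yaw)
    return R.from_matrix(np.array([[c,s,0],[s,-c,0],[0,0,-1]])).as_quat()
def pose(name):
    """camera->world 4x4"""
    c=bot.get_calibration(name)
    if name!="wrist": return c,np.linalg.inv(c["view"])
    s=bot.read_state(); T=np.eye(4); T[:3,:3]=R.from_quat(s["eef_rot"]).as_matrix(); T[:3,3]=s["tcp_pos"]
    return c,T@c["T_tool_cam"]
def ray(c,T,px,z):
    px=np.atleast_2d(px).astype(float)
    d=np.c_[(px[:,0]-c["cx"])/c["fx"],-(px[:,1]-c["cy"])/c["fy"],-np.ones(len(px))]@T[:3,:3].T
    o=T[:3,3]; return (o+d*((z-o[2])/d[:,2])[:,None])[:,:2]
def shot(fn):
    c,T=pose("wrist"); im=bot.camera("wrist"); cv2.imwrite(f"pics/{fn}.png",im[:,:,::-1]); np.savez(f"pics/{fn}.npz",T=T); return c,T,im
def go(p,yaw):
    for y in (yaw,):
        bot.move_ptp(np.array(p,float),down(y))
E
python3 - <<'E'
from h import *
c,T=pose("top")
for n,p,z in(("knob",(172,179),133),("stripe",(219,182),70),("excentre",(190,182),70),("cap",(281,183),69),("fstripe",(299,180),8),("can",(115,226),150),("spent",(335,175),69)): print(n,ray(c,T,p,z).round())
k=ray(c,T,(190,182),70)[0]; f=ray(c,T,(281,183),69)[0]
for n,p in(("ex",k),("f",f)):
  for y in(np.pi/2,-np.pi/2,0):
    q=bot.solve_ik([p[0],p[1],250],down(y)); print(n,y,None if q is None else np.round(q,2))
E
```

```text
knob [[524. 278.]]
stripe [[526. 100.]]
excentre [[523. 217.]]
cap [[ 528. -150.]]
fstripe [[ 551. -228.]]
can [[336. 484.]]
spent [[ 566. -367.]]
ex 1.5707963267948966 [ 0.74  0.17 -0.2   0.   -1.21  2.4 ]
ex -1.5707963267948966 [ 0.74  0.17 -0.2   0.   -1.21 -0.74]
ex 0 [ 0.74  0.17 -0.2   0.   -1.21  0.83]
f 1.5707963267948966 None
f -1.5707963267948966 [ 0.08  0.14 -0.23  0.   -1.2  -0.08]
f 0 [ 0.08  0.14 -0.23  0.   -1.2   1.49]
```

Run:
```python
from h import *
bot.move_ptp([528,-120,240],down(-1.57)); bot.pause(.3); shot("wf")
bot.move_ptp([523,240,250],down(-1.57)); bot.pause(.3); shot("we")
print(bot.read_state()["t"])
a=[cv2.imread(f"pics/{n}.png") for n in("wf","we")]
cv2.imwrite("pics/both.png",np.vstack([cv2.resize(x[:290],(768,290*3//2)) for x in a])[:, :].copy() if 0 else cv2.resize(np.vstack([x[:300] for x in a]),None,fx=1,fy=1))
```

```text
5.0417
```

View pics/both.png

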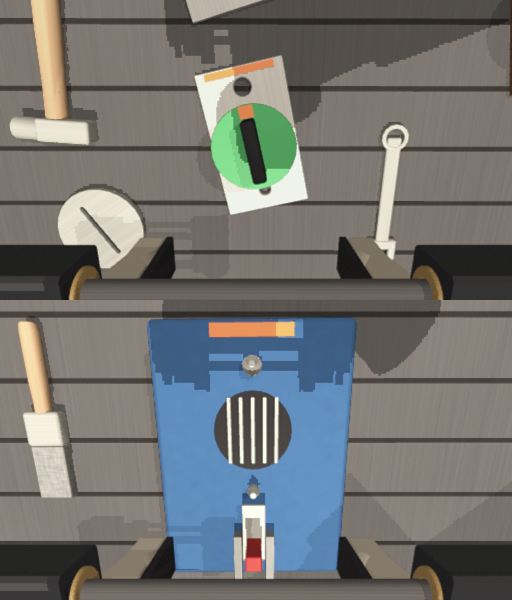

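Run:
```python
import cv2,numpy as np
a=cv2.imread("pics/wf.png")[45:225,180:325]; b=cv2.imread("pics/we.png")[10:280,140:365]
f=lambda x,k:cv2.resize(x,None,fx=k,fy=k,interpolation=cv2.INTER_CUBIC)
a=f(a,3);b=f(b,2); print(a.shape,b.shape); 
h=max(a.shape[0],b.shape[0]); p=lambda x:cv2.copyMakeBorder(x,0,h-x.shape[0],0,0,cv2.BORDER_CONSTANT)
cv2.imwrite("pics/zoom.png",cv2.hconcat([p(a)[:, :350],p(b)]) if 0 else cv2.hconcat([p(a[:,:345+90][:, :]),p(b)])[:, :800])
```

```text
(540, 435, 3) (540, 450, 3)
```

View pics/zoom.png

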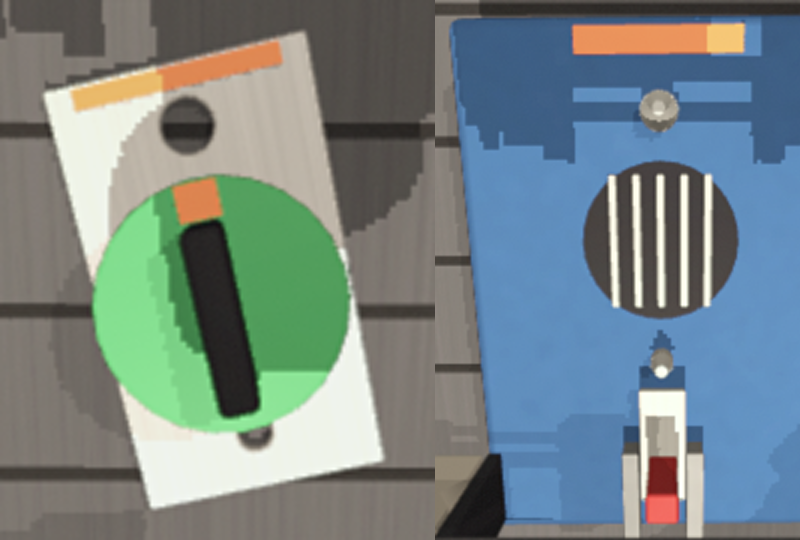

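Run:
```python
from h import *
c=bot.get_calibration("wrist"); Tf=np.load("pics/wf.npz")["T"]; Te=np.load("pics/we.npz")["T"]
f=lambda p,z: ray(c,Tf,np.atleast_2d(p)/3+[180,45]-[.33,.33],z)
e=lambda p,z: ray(c,Te,(np.atleast_2d(p)-[435,0])/2+[140,10]-.25,z)
C=f([(44,93),(305,31),(384,461),(152,509)],8); print(C.round(1), C.mean(0))
print("sides",np.linalg.norm(C-np.roll(C,-1,0),axis=1))
v=(C[2]+C[3]-C[0]-C[1]); print("yaw filt",np.arctan2(-v[0],v[1]))
print("cap",f((221.5,304),69)); B=f([(202,224),(240,414)],103); print("bar",B,B.mean(0),np.linalg.norm(B[1]-B[0]),np.arctan2(-(B[1]-B[0])[0],(B[1]-B[0])[1]))
print("hole",f((187,125),8))
P=e([(658,104),(661,371)],94); d=P[1]-P[0]; print("pegs",P,P.mean(0),np.linalg.norm(d),"yaw",np.arctan2(-d[0],d[1]))
k=e((662,509),133); print("knob",k,"from seat",k-P.mean(0))
E_=e([(452,20),(744,24),(573,26)],70);print(E_)
# top cam knob check
ct,Tt=pose("top"); im=cv2.imread("pics/top0.png"); hsv=cv2.cvtColor(im,cv2.COLOR_BGR2HSV)
m=cv2.inRange(hsv,(55,120,80),(75,255,255)); n,l,s,cc=cv2.connectedComponentsWithStats(m); print([ (cc[i].round(1),s[i,4],ray(ct,Tt,cc[i],69).round(1)) for i in range(1,n) if s[i,4]>100])
```

```text
[[ 598.7 -223. ]
 [ 501.  -244.5]
 [ 463.9  -78.1]
 [ 561.9  -56.6]] [ 531.36315777 -150.56654936]
sides [ 99.99039324 170.49292368 100.2400024  170.42833638]
yaw filt 0.2184051849967428
cap [[ 531.58443073 -152.59396328]]
bar [[ 537.04436461 -181.0475921 ]
 [ 525.60023384 -123.10622003]] [ 531.32229922 -152.07690606] 59.06073761128882 0.19500235221251216
hole [[ 545.01221708 -211.63750636]]
pegs [[528.39852055 128.80639776]
 [527.57410618 254.02639393]] [527.98631337 191.41639585] 125.22270999489145 yaw 0.0065836326235433045
knob [[526.95719033 310.62191032]] from seat [[ -1.02912303 119.20551448]]
[[624.71925729  89.96082767]
 [488.32715903  91.87799914]
 [568.31919244  92.57530567]]
[(array([392.4, 177.9]), np.int32(284), array([[ 559.3, -597.9]])), (array([280.3, 182.9]), np.int32(250), array([[ 528.4, -146.7]])), (array([315.9, 266.2]), np.int32(317), array([[ 200.6, -291.9]]))]
```

```bash
cat >> h.py <<'E'
seat=np.array([528.0,191.4]); ye=0.007; ex=lambda x,y: seat+[x*np.cos(ye)-y*np.sin(ye),x*np.sin(ye)+y*np.cos(ye)]
P=lambda xy,z:[float(xy[0]),float(xy[1]),float(z)]
def st(m=""):
    s=bot.read_state(); print(m,round(s["t"],2),s["tcp_pos"].round(1),"F",s["contact_force"].round(1),"w",round(s["width"],1),"ff",round(s["finger_force"],1))
E
python3 - <<'E'
from h import *
Y=ye-np.pi/2
bot.move_gripper(50,20)
bot.move_ptp(P(ex(0,119.2),160),down(Y)); st()
bot.line_to(P(ex(0,119.2),102),100); st("down")
bot.move_gripper(0,20); st("grip")
bot.line_to(P(ex(0,149),102),50); st("slid")
for d in (151,152.5,154):
    bot.line_to(P(ex(0,d),102),30); st(d)
bot.move_gripper(50); st("rel")
bot.line_to(P(ex(0,153),180),150)
bot.line_to(P(ex(0,40),250),200); bot.pause(.2); c,T,im=shot("open")
cv2.imwrite("pics/openc.png",cv2.resize(im[0:384,130:380,::-1],None,fx=1.5,fy=1.5))
E
```

```text
6.4 [527.1 310.7 159.4] F [-0.2  0.1  1.1] w 50.2 ff 0.0
down 7.13 [527.7 310.8 102.8] F [-0.7 -0.4  1.2] w 49.6 ff 0.0
grip 7.78 [525.8 310.3 102.1] F [-6.7  0.4  4.7] w 15.8 ff 20.0
slid 8.53 [525.6 340.3 102.1] F [-7.4  0.5  4.3] w 15.7 ff 20.0
151 8.78 [525.5 342.  102.1] F [-7.  -1.4  5.3] w 16.0 ff 20.0
152.5 9.03 [525.5 343.  102.1] F [-7.2 -2.3  6.1] w 15.9 ff 20.0
154 9.28 [525.5 343.  102. ] F [-4.7 -7.8  6.9] w 15.9 ff 20.0
rel 10.06 [526.9 345.4 102. ] F [-0.6 -0.4 -0.5] w 50.1 ff 0.0
```

View pics/openc.png

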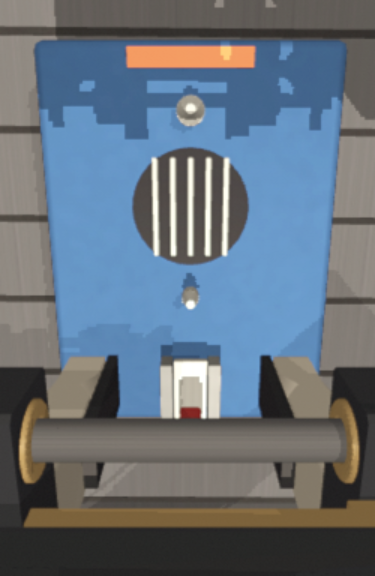

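The latch is open: the knob reached its hard stop at own y ≈ 151 mm. The picture shows the pegs at crop (190,105) and (190,302). I'll refine the peg positions from it, then grasp the filter.

Run:
```python
from h import *
c=bot.get_calibration("wrist"); T=np.load("pics/open.npz")["T"]
p=ray(c,T,np.array([(190,105),(190,301)])/1.5+[130,0]-.17,94); d=p[1]-p[0]; print(p,p.mean(0),np.linalg.norm(d),np.arctan2(-d[0],d[1]))
yf=.212; f=np.array([531.4,-151.6]); Y=yf-np.pi/2
bot.move_gripper(60)
bot.move_ptp(P(f,170),down(Y)); bot.pause(.2); st("above")
bot.line_to(P(f,76),100); st("down")
bot.move_gripper(0,30); bot.pause(.2); st("grip")
bot.line_to(P(f,90),40); bot.pause(.2); st("lift")
```

```text
[[528.44463889 128.2745545 ]
 [527.5228067  251.82275127]] [527.98372279 190.04865289] 123.55163576460485 0.007461178035467583
above 13.92 [ 531.8 -150.8  170.2] F [-0.1  0.4  0.4] w 59.5 ff 0.0
down 15.01 [ 531.9 -151.6   76.6] F [-0.6  1.   0.4] w 59.8 ff 0.0
grip 16.01 [ 531.  -151.6   75.8] F [-2.2  0.2  0.5] w 13.9 ff 30.0
lift 16.71 [ 531.3 -151.6   89.8] F [ 0.2  0.4 -4.7] w 14.0 ff 30.0
```

```bash
cat >> h.py <<'E'
seat=np.array([526.8,190.7])
E
python3 - <<'E'
from h import *
bot.line_to(P((531.4,-151.6),225),120)
bot.move_ptp(P(ex(0,0),225),down(ye-np.pi/2)); bot.pause(.3); st("above")
cv2.imwrite("pics/side1.png",cv2.resize(bot.camera("side")[110:240,140:320,::-1],None,fx=4,fy=4))
shot("w1")
bot.line_to(P(ex(0,0),178),80); bot.pause(.2); st("178")
F0=bot.read_state()["contact_force"]
for z in (172,168,165,162,160):
    bot.line_to(P(ex(0,0),z),25); st(z)
    if np.linalg.norm(bot.read_state()["contact_force"]-F0)>12: print("stop"); break
E
```

```text
above 19.57 [527.  189.9 225. ] F [-0.8  0.5 -4.6] w 13.8 ff 30.0
178 20.62 [527.1 190.9 178.6] F [-0.3 -0.2 -4.4] w 13.8 ff 30.0
172 21.01 [526.7 190.6 171.7] F [ 0.5  0.3 -4.9] w 13.8 ff 30.0
168 21.32 [526.7 190.6 167.7] F [-0.7  0.4 -4.4] w 13.7 ff 30.0
165 21.58 [526.7 190.6 164.8] F [ 0.2 -0.2 -4.4] w 14.0 ff 30.0
162 21.85 [526.7 190.6 161.8] F [ 0.1 -0.1 -5.1] w 13.7 ff 30.0
160 22.1 [526.7 190.6 159.9] F [-0.2  0.4 -4.9] w 14.0 ff 30.0
```

View pics/side1.png

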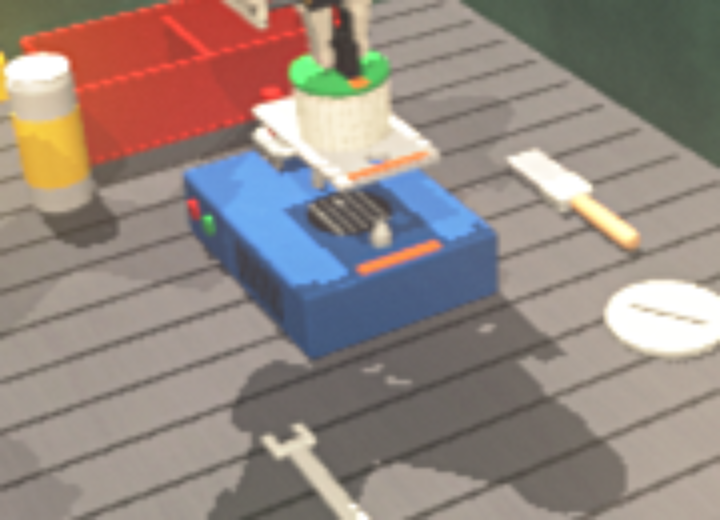

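The picture shows the filter held level over the pegs, stripe on the matching side, and the tips have entered the holes without contact forces. I'll keep going down.

Run:
```python
from h import *
F0=np.array([0,0,-4.7])
for z in (157,154,151,149,147.5,146.5,145.5,144.8,144):
    bot.line_to(P(ex(0,0),z),20); st(z); F=bot.read_state()["contact_force"]-F0
    if np.linalg.norm(F)>10: print("stop",F, bot.read_state()["moment"].round(2)); break
cv2.imwrite("pics/side2.png",cv2.resize(bot.camera("side")[110:240,140:320,::-1],None,fx=4,fy=4))
```

```text
157 22.4 [526.7 190.6 156.8] F [-1.1 -0.3 -5.1] w 14.1 ff 30.0
154 22.7 [526.7 190.6 153.8] F [ 0.1 -0.2 -5.1] w 13.8 ff 30.0
151 23.0 [526.7 190.6 150.8] F [-0.3 -1.3 -4.5] w 14.1 ff 30.0
149 23.25 [526.7 190.7 148.9] F [-0.6  0.8 -4.5] w 13.7 ff 30.0
147.5 23.5 [526.7 190.6 147.4] F [ 0.5 -0.7 -4.5] w 13.9 ff 30.0
146.5 23.75 [526.8 190.7 146.4] F [ 0.3  0.  -5.2] w 13.7 ff 30.0
145.5 24.0 [527.  190.8 145.8] F [-0.9 -0.8 -1.7] w 14.2 ff 30.0
144.8 24.25 [527.  190.8 145.8] F [-3.3 -0.6  5.9] w 14.1 ff 30.0
stop [-3.31974541 -0.63724395 10.58089929] [-0.11  1.49 -0.01]
```

View pics/side2.png

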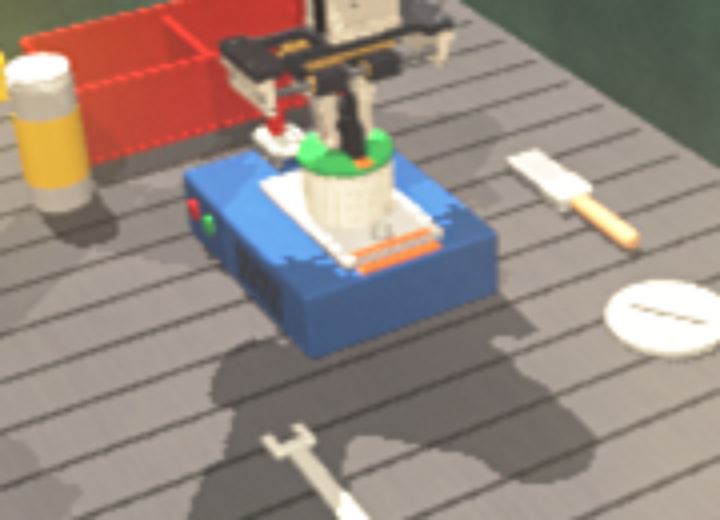

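The flange is flush on the seat: contact came at TCP z = 145.8, exactly as predicted. I'll release the filter and shut the latch.

Run:
```python
from h import *
bot.line_to(P(ex(0,0),145.5),20); bot.move_gripper(50); st("rel")
bot.line_to(P(ex(0,0),215),100)
k=lambda y:ex(-.8,y)
bot.move_ptp(P(k(151),190),down(ye-np.pi/2)); bot.pause(.2); st()
bot.line_to(P(k(151),108),100); st("down")
bot.move_gripper(0,20); st("grip")
bot.line_to(P(k(125),108),50); st(125)
for d in (118,116,114.5,113,111.5):
    bot.line_to(P(k(d),108),30); st(d)
    if bot.read_state()["contact_force"][1]>9: break
bot.pause(.2); st("end")
bot.move_gripper(50); st("open")
bot.line_to(P(k(118),200),150)
bot.line_to(P(k(120),260),150)
bot.pause(.2); c,T,im=shot("shut")
s=bot.camera("side")[110:240,140:320,::-1]
cv2.imwrite("pics/end.png",cv2.hconcat([cv2.resize(s,(416,300)),cv2.resize(im[:,:,::-1],(384,300))]))
```

```text
rel 25.36 [526.8 190.7 145.5] F [-0.1 -0.3  0.6] w 50.0 ff 0.0
 27.06 [525.2 340.9 190.2] F [ 0.2 -0.5 -0.5] w 50.1 ff 0.0
down 28.02 [525.3 342.  108.7] F [-0.5  0.4  0.8] w 50.2 ff 0.0
grip 28.68 [525.5 341.8 108.2] F [ 3.9 -0.9 -1.1] w 15.7 ff 20.0
125 29.34 [525.6 314.5 108.2] F [ 5.8  0.1 -1.7] w 15.6 ff 20.0
118 29.73 [525.7 307.7 108.2] F [ 5.7  0.6 -2.1] w 16.1 ff 20.0
116 29.98 [525.7 305.9 108.2] F [ 5.2  0.6 -2.8] w 15.7 ff 20.0
114.5 30.23 [525.7 305.6 108.2] F [ 4.   5.8 -3.4] w 15.7 ff 20.0
113 30.48 [525.8 305.6 108.2] F [ 2.4 10.6 -4.2] w 16.0 ff 20.0
end 30.68 [525.8 305.6 108.2] F [ 2.6 10.4 -4.7] w 15.7 ff 20.0
open 31.46 [525.2 303.6 108. ] F [ 0.1 -0.2 -0.4] w 49.8 ff 0.0
```

View pics/end.png

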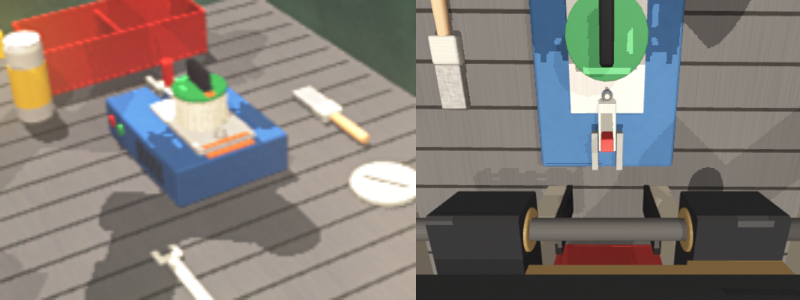

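The final views show the filter flush on the pegs, the bolt over the flange end, and the gripper clear. The latch moved about 36 mm from stop to stop, so I'm handing in.

```bash
python3 -c "
from plant import bot
print(bot.close_job())"
```

```text
the job is handed in; nothing more can be done
None
```

The clean filter is flush on the extractor's pegs with the orange stripes on the same side, the latch is shut over its flange and released, and I handed the job in at about 32 s of the 67 s allowed.

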